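# Refit the drain strainer and lock it

## Robot

A 6-joint arm with a two-finger parallel gripper is mounted at the origin on the work surface. World frame = base frame: x ahead of the robot, y to its left, z up, the work surface at z = 0. Lengths are in m, angles in rad, forces in N, time in s.
With the tool pointing down it reaches from about 0.35 to 0.975 m from the base axis. Payload 4.9 kg.
Tool frame: the origin (TCP) lies at the very end of the fingers, on their centre line; the grasp point (between the pads) lies 19 mm behind it; z points along the fingers, y is the direction in which the jaws open and shut (so a half turn about z gives the same grasp; the last joint's range is limited). The gripper opens to 85 mm and grips with 20 to 120 N. Pads are 22 mm wide; open, the fingers measure 114 mm over their backs; the gripper's body (76 mm by 85 mm) begins 54 mm behind the grasp point. The pads swing forward as they close: fully open they stand 13 mm farther back than shut.
Start: joints at [1.06, 0.053, 1.613, -0, 1.476, -0.119], TCP at [0.239, 0.578, 0.231] pointing down, gripper open.
Joint ranges: [-3.01, 3.01], [-1.01, 2.22], [0.06, 2.58], [-1.02, 4.17], [0.09, 2.62], [-3.14, 3.14]. Speed limits (rad/s): [2.57, 2.57, 3.14, 3.14, 3.14, 3.14].

## Interface

Orientations are given as a rotation vector (axis times angle).
In Python, from station import ctrl gives the robot as it stands.
- The arm moves only by the tool apply_moves, never from a script. Its argument "deltas" is a list of rows, each a list of 5 numbers: the shift along the tool's x, y, z in m, then the turn about the tool's z in rad, then the gripper's target within -1 to 1 (fully open at 1, half-way at 0, shut at -1). A call has exactly 8 rows; each row shifts and turns the pose as measured when the row begins, along the tool's axes as they then stand; what a row does not reach is not made up. A row lasts 1/8 s, in which the tool goes at most 62.5 mm and 10.7 degrees, less where a joint would pass 70% of its speed; a pose out of reach is approached as far as the arm can. A call with a gripper value outside its range is refused whole. The fingers move at their own pace and stop on an object; "grip_force" is the grip in N (left out, the last holds). Time passes only in rows, so rows that do not move let the fingers close, or fill a call up. It gives the time, the measured TCP pose, the force and the opening at its end, in the units of the state.
- ctrl.get_obs(): the state, without advancing time (a new reading comes with each control period).
- ctrl.get_image(name): name is "scene" or "side" or "wrist"; returns a dict with "img" (400x640x3 uint8, red, green, blue), "range_z" (400x640 float32, m along the optical axis (not along the pixel's ray), 0 where there is no reading), "mtx" (3x3 intrinsics, pixels), "k1" (the pictures are not rectified: a ray, as slopes to the right and down, at radius r is drawn at 1 + k1 r^2 times it, then the intrinsics apply), "eye" and "attitude" of the camera in the world; the wrist camera has in their place "mount" (4x4, takes a point from camera to tool coordinates, whose origin is the TCP and whose axes are the flange's). Camera axes: x right, y down, z forward; pixel columns grow to the right and rows downward; lengths in m; the calibration is good to about 2 mm. A picture is of the moment at which its call begins: read the wrist's pose just before it.
- ctrl.finish_job(): hands the job in, once; it reports no verdict.
Trained networks look in a picture, given as the dict that the camera call returned (one of the last four; its "shot" number tells which), for a name from the list of things; names that differ only in an ending like _2 or _b are one class to them, and where a whole thing is asked for, a point or a joint stands for the part that bears it (a point fixed in the world has none). Each returns a list of dicts, best first, with "confidence" (0 to 1); they miss things now and then, are a little off and sometimes report something else, mostly with a low value. They report only what shows in the picture. A call takes as long as a camera call. They do not tell look-alikes from the thing itself.
- ctrl.search_frame(picture, target): "extent" ([left, top, width, height] in pixels, round what is visible of it).
- ctrl.spot_point(picture, target): "uv" ([column, row] in pixels: a listed point, or the origin of a listed thing).
The state is a dict: "t": time; "q": joint angles; "dq": joint speeds; "effort": joint torques, N m; "tool_pos": TCP position; "tool_rot": TCP orientation; "contact_force": force on the tool from outside, world axes, zero at the start; "wrist_torque": the same for the moment, N m; "opening": finger opening in m.
Only numpy, scipy, OpenCV 4.12 (cv2) and the standard library are available. Lean on these libraries where they do the work, as an engineer would, in place of code of your own. Each camera call takes 0.05 s, during which the arm holds its last target.

## Task

Put the clean two-lugged drain strainer back in the round drain housing on the wash bench: lower it with its lugs in the two gaps of the rim, push it fully home, then turn it clockwise (seen from above) to the stop so that it is locked, and let go. The other strainer, with a plain round brim, does not belong there: leave it where it stands.

Things in the scene. Friction and masses are not known exactly. Their poses are not given: they have to be found in the camera images.
- housing: Fixed round steel pot, 128 mm across (foot 148), 66 mm high, open on top. Origin: its axis at bench height, z up. Rim lip (inner dia. 84 mm, z 56 to 66 mm) has two 68 degree gaps, centred on this body's +x and -x. In it a black ring (hole 72 mm, top at z 60 mm or up to 3 mm lower) on which brim and lugs rest; pushed, it slides to 16 mm below z 60 (about 10 N friction, no spring) and stays.
- strainer_grip (a point): The steel strainer to fit: 0.18-0.35 kg, 93 mm high, upright. Basket 50 to 58 mm wide, 35 mm deep; brim 74 mm wide, 8 thick, with two lugs 16 mm wide, span 104 mm. Bar handle 56 long, 14 thick, 24 high, in line with the lugs. Point: bar centre, on the axis, 81 mm above its foot. x along bar and lugs (half-turn symmetric), z up. Point height above bench: 106 mm on the raised ring, 90 fully home.
- lock (a joint): Turn of the black ring: 0 at the start, grows clockwise from above, 0.9 rad at the stop (locked); friction 0.08 N m, no spring. Each lug stands between two dogs of the ring with 13 degrees of play either way and takes it along; so from mid-gap the strainer turns about 65 degrees to the stop. It can turn only once pushed home, when its lugs pass under the lip.
- basin_strainer_grip (a point): A different strainer that does not fit and must be left alone: same steel and the same bar handle, but with a plain round brim 104 mm across, without lugs. The point is the centre of its bar, 81 mm above the bench.
Mind the look-alikes: they are no part of the job. What is shaped like the part that bears strainer_grip but pink is not meant.

How it is judged:
On the way:
1. the lugged strainer is pushed home in the housing before it is turned (horizontal distance between strainer_grip and housing below 0.012 m and z of strainer_grip in the frame of housing below 0.0935 m and angle between strainer_grip's own z axis and vertical below 0.17 rad and value of joint lock below 0.4 rad), for 0.1 s.
At the end, for the whole second after the job is handed in: The lugged strainer sits in the housing within 12 mm of its axis, upright within 10 degrees, home (its handle's centre less than 94.5 mm above the bench), the seat ring turned by more than 0.65 rad of its 0.9 rad, and the strainer is released and at rest (horizontal distance between strainer_grip and housing below 0.012 m and z of strainer_grip in the frame of housing below 0.0945 m and angle between strainer_grip's own z axis and vertical below 0.17 rad and value of joint lock above 0.65 rad and linear speed of strainer below 0.03 m/s); the robot touches nothing.
It fails at once if the plain-brimmed strainer is moved more than 40 mm (distance of basin_strainer_grip from where it was at the start of the episode above 0.04 m).
It also fails if it takes over 45 s, if anything falls off the work surface, if the arm or the gripper's body presses on something with over 40 N, if the wrist force passes 120 N, or if a joint passes its speed limit or range.

## Working session

There is one attempt and no reset: what is moved stays moved. The work goes in short steps, Python scripts to look and compute and a tool call to move; the robot and the scene stay as the last step left them, time stands still between calls to the robot, and variables do not carry over. Pictures are saved under pics/ and viewed, and the job is handed in when it is done.

Besides the shell and the picture viewer there is one more tool, called after ">>>" by a JSON object that holds its "fn" and its "kwargs", one argument or row to a line. apply_moves: Moves the arm, as the interface text tells. Its arguments: {"type":"object","properties":{"deltas":{"type":"array"},"grip_force":{"type":"number"}},"required":["deltas"]}

```bash
mkdir -p pics; ls
cat > h.py <<'E'
import numpy as np, cv2
from scipy.spatial.transform import Rotation as R
from station import ctrl
def save(p,n): cv2.imwrite('pics/'+n+'.png',cv2.cvtColor(p['img'],cv2.COLOR_RGB2BGR))
def pose(p,o=None):
    if 'eye' in p:
        a=np.array(p['attitude']); 
        Rm=a if a.shape==(3,3) else R.from_rotvec(a).as_matrix()
        return Rm,np.array(p['eye'])
    T=np.eye(4);T[:3,:3]=R.from_rotvec(o['tool_rot']).as_matrix();T[:3,3]=o['tool_pos']
    T=T@np.array(p['mount']);return T[:3,:3],T[:3,3]
def slopes(p,uv):
    K=np.array(p['mtx']);d=(np.atleast_2d(uv)-[K[0,2],K[1,2]])/[K[0,0],K[1,1]]
    s=d.copy()
    for _ in range(20): s=d/(1+p['k1']*(s**2).sum(1,keepdims=True))
    return s
def onz(p,uv,z,o=None):
    Rm,e=pose(p,o);s=slopes(p,uv);d=np.c_[s,np.ones(len(s))]@Rm.T
    return e+d*((z-e[2])/d[:,2])[:,None]
def deproj(p,o=None):
    Rm,e=pose(p,o);h,w=p['range_z'].shape
    u,v=np.meshgrid(np.arange(w),np.arange(h));s=slopes(p,np.c_[u.ravel(),v.ravel()])
    z=p['range_z'].ravel()[:,None]
    X=(np.c_[s,np.ones(len(s))]*z)@Rm.T+e
    X[z[:,0]==0]=np.nan
    return X.reshape(h,w,3)
E
python3 - <<'E'
from h import *
o=ctrl.get_obs();print(o)
for n in ['scene','side','wrist']:
    p=ctrl.get_image(n);save(p,n+'0');print(n,p.get('eye'),p.get('attitude'),p['mtx'],p['k1'],p.get('mount'))
    for t in ['housing','strainer_grip','basin_strainer_grip']:
        for d in ctrl.spot_point(p,t):print(t,d, onz(p,d['uv'],{'housing':0.0}.get(t,.081),o)[0].round(3))
        for d in ctrl.search_frame(p,t):print(t,d)
E
```

```text
pics
{'t': 0.0, 'q': array([ 1.06002260e+00,  5.33584598e-02,  1.61429531e+00, -7.01937073e-06,
        1.47599875e+00, -1.19010952e-01]), 'dq': array([-0.00136732,  0.00071366,  0.00094948, -0.00163525, -0.00088813,
       -0.00152307]), 'effort': array([-2.07628385e-03, -3.93658769e+01, -3.70184040e+01, -1.53627734e-04,
        6.81177320e-03, -1.89747840e-05]), 'tool_pos': array([0.23833718, 0.57709739, 0.23006125]), 'tool_rot': array([-6.11327568e-01, -3.08089389e+00,  3.07930906e-03]), 'contact_force': array([ 0.15289807, -0.16131926, -0.41606099]), 'wrist_torque': array([ 0.03576953, -0.01116343, -0.01154755]), 'opening': 0.08520775385440243}
scene [1.01914319 0.07950987 0.83276476] [-1.83721132 -1.94562924  0.59498205] [[390.55024979   0.         319.42240703]
 [  0.         390.55024979 202.48632798]
 [  0.           0.           1.        ]] -0.00558833879568032 None
housing {'uv': [309.0, 227.7], 'confidence': 0.96} [0.538 0.023 0.   ]
housing {'extent': [277.5, 192.7, 58.2, 59.3], 'confidence': 0.78}
strainer_grip {'uv': [411.7, 163.1], 'confidence': 0.84} [0.385 0.27  0.0
[... 1019 characters left out ...]
.8, 33.7], 'confidence': 0.65}
strainer_grip {'extent': [260.0, 159.9, 38.9, 35.6], 'confidence': 0.63}
basin_strainer_grip {'uv': [418.4, 289.6], 'confidence': 0.7} [ 0.451 -0.26   0.081]
basin_strainer_grip {'extent': [390.4, 275.0, 53.8, 55.2], 'confidence': 0.74}
wrist None None [[344.92819828   0.         316.6388359 ]
 [  0.         344.92819828 206.13275299]
 [  0.           0.           1.        ]] -0.02295546628783477 [[-3.19064793e-04 -9.49385042e-01 -3.14114533e-01  7.98886546e-02]
 [ 9.99999860e-01 -1.70436844e-04 -5.00628088e-04 -3.68531074e-04]
 [ 4.21752129e-04 -3.14114649e-01  9.49384964e-01 -1.42334817e-01]
 [ 0.00000000e+00  0.00000000e+00  0.00000000e+00  1.00000000e+00]]
```

View pics/scene0.png

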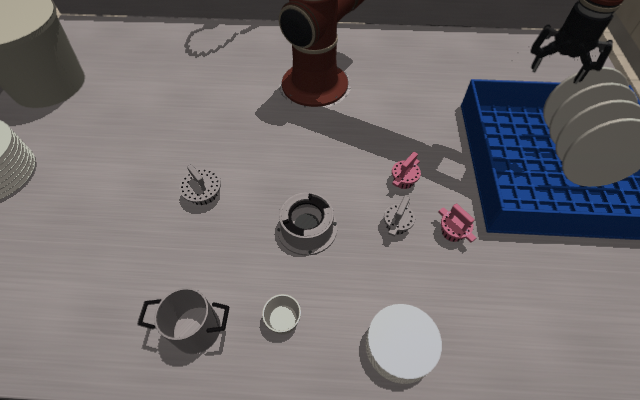

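View pics/side0.png

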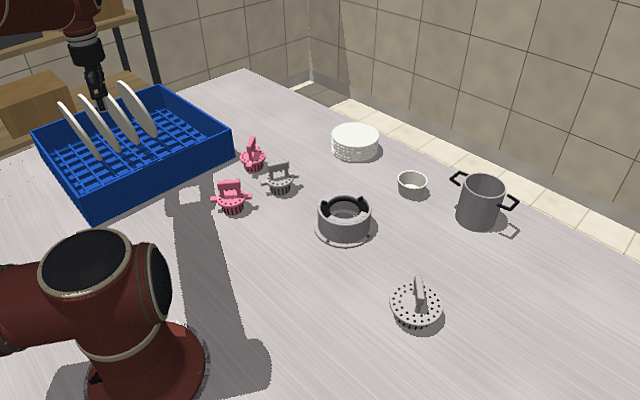

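Run:
```python
import cv2,numpy as np
a=cv2.imread('pics/scene0.png')
c=[a[y:y+75,x:x+90] for x,y in [(375,140),(365,180),(425,190),(265,185)]]
c=[cv2.resize(i,None,fx=4,fy=4,interpolation=cv2.INTER_CUBIC) for i in c]
cv2.imwrite('pics/crop0.png',np.vstack([np.hstack(c[:2]),np.hstack(c[2:])]))
```

```text
(no output)
```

View pics/crop0.png

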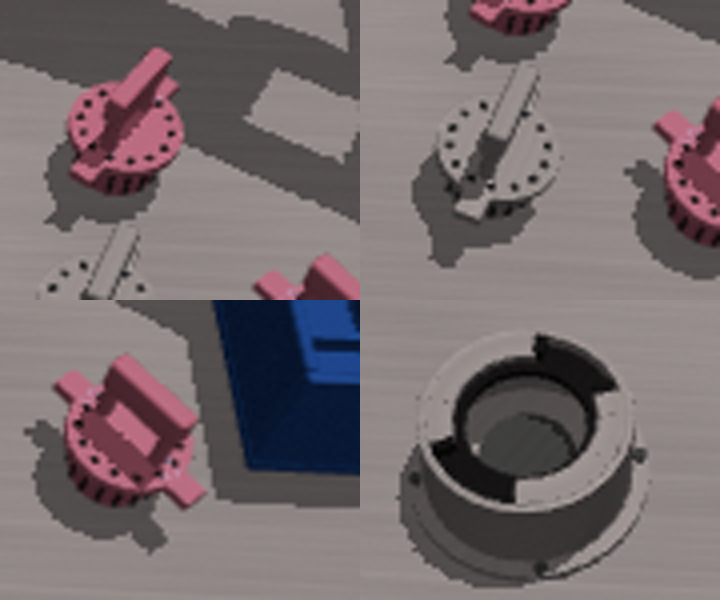

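Candidates for the lugged strainer in the scene picture: pink at (406,172) and pink at (458,222), both look-alikes; steel with a lug at (400,215); steel with a plain round brim at (200,186). The one to take is the steel one at (400,215): the crop shows its lug at the lower left, and the side view shows it at (279,178). Next I measure its bar and the housing gaps using depth.

```bash
cat > m.py <<'E'
from h import *
def bar(X,c,zlo=.086,zhi=.099,r=.045):
    P=X[np.isfinite(X[...,0])]; m=(np.hypot(P[:,0]-c[0],P[:,1]-c[1])<r)&(P[:,2]>zlo)&(P[:,2]<zhi)
    Q=P[m]
    if len(Q)<10:return len(Q)
    (cx,cy),(w,h),a=cv2.minAreaRect(Q[:,:2].astype(np.float32)); 
    C=np.cov(Q[:,:2].T);ev,V=np.linalg.eigh(C);ax=V[:,1]
    return len(Q),np.round([cx,cy],4),np.round([w,h],3),'yaw',round(float(np.arctan2(ax[1],ax[0])),3),'zmed',np.median(Q[:,2]).round(4),'zmax',Q[:,2].max().round(4)
def rim(X,c):
    P=X[np.isfinite(X[...,0])]; m=(np.hypot(P[:,0]-c[0],P[:,1]-c[1])<.09)&(P[:,2]>.0625)&(P[:,2]<.072)
    Q=P[m]
    from scipy.optimize import least_squares
    # center: fit so radii lie in [.042,.064]
    f=lambda x:(lambda r:np.maximum(0,.042-r)+np.maximum(0,r-.064))(np.hypot(Q[:,0]-x[0],Q[:,1]-x[1]))
    s=least_squares(f,c[:2]);cc=s.x
    th=np.arctan2(Q[:,1]-cc[1],Q[:,0]-cc[0]);r=np.hypot(Q[:,0]-cc[0],Q[:,1]-cc[1])
    sel=(r<.052)
    hist,_=np.histogram(np.degrees(th[sel]),bins=36,range=(-180,180))
    print('rim',len(Q),cc.round(4),s.cost,'r',r.min().round(4),r.max().round(4),'z',np.median(Q[:,2]).round(4));print(dict(zip(range(-175,180,10),hist)))
E
python3 - <<'E'
from m import *
o=ctrl.get_obs()
for n in ['scene','side']:
    p=ctrl.get_image(n);X=deproj(p)
    print(n,bar(X,(.515,.235)));rim(X,(.537,.022))
    P=X[np.isfinite(X[...,0])];print('table z',np.median(P[(abs(P[:,2])<.02)][:,2]))
print(R.from_rotvec(o['tool_rot']).as_matrix().round(3))
E
```

```text
scene (136, array([0.5184, 0.2388]), array([0.014, 0.058]), 'yaw', 2.722, 'zmed', np.float64(0.0926), 'zmax', np.float64(0.0963))
rim 956 [0.539 0.018] 1.5480471087612406e-06 r 0.0411 0.0645 z 0.0659
{-175: np.int64(15), -165: np.int64(12), -155: np.int64(13), -145: np.int64(14), -135: np.int64(14), -125: np.int64(15), -115: np.int64(12), -105: np.int64(14), -95: np.int64(15), -85: np.int64(12), -75: np.int64(14), -65: np.int64(14), -55: np.int64(2), -45: np.int64(0), -35: np.int64(1), -25: np.int64(0), -15: np.int64(1), -5: np.int64(14), 5: np.int64(12), 15: np.int64(13), 25: np.int64(14), 35: np.int64(16), 45: np.int64(13), 55: np.int64(14), 65: np.int64(12), 75: np.int64(16), 85: np.int64(15), 95: np.int64(12), 105: np.int64(14), 115: np.int64(12), 125: np.int64(0), 135: np.int64(0), 145: np.int64(0), 155: np.int64(0), 165: np.int64(1), 175: np.int64(10)}
table z 0.00023128136821226608
side (100, array([0.5165, 0.2349]), array([0.017, 0.052]), 'yaw', 2.774, 'zmed', np.float64(0.0922), 'zmax', np.float64(0.0953))
rim 790 [0.5367 0.0164] 1.94931512049211e-05 r 0.0396 0.066 z 0.066
{-175: np.int64(8), -165: np.int64(12), -155: np.int64(11), -145: np.int64(12), -135: np.int64(12), -125: np.int64(11), -115: np.int64(10), -105: np.int64(11), -95: np.int64(10), -85: np.int64(14), -75: np.int64(11), -65: np.int64(10), -55: np.int64(1), -45: np.int64(0), -35: np.int64(0), -25: np.int64(0), -15: np.int64(0), -5: np.int64(12), 5: np.int64(12), 15: np.int64(12), 25: np.int64(10), 35: np.int64(12), 45: np.int64(12), 55: np.int64(13), 65: np.int64(12), 75: np.int64(10), 85: np.int64(10), 95: np.int64(11), 105: np.int64(9), 115: np.int64(13), 125: np.int64(1), 135: np.int64(1), 145: np.int64(0), 155: np.int64(0), 165: np.int64(1), 175: np.int64(13)}
table z -0.00011589784094545585
[[-0.924  0.382 -0.   ]
 [ 0.382  0.924  0.   ]
 [ 0.     0.    -1.   ]]
```

Run:
```python
from m import *
p=ctrl.get_image('scene');X=deproj(p);P=X[np.isfinite(X[...,0])]
for x in np.arange(.1,.7,.05):
    print(round(x,2),[ (lambda q:round(float(q[:,2].max()),2) if len(q) else None)(P[(abs(P[:,0]-x)<.025)&(abs(P[:,1]-y)<.025)&(P[:,2]<.6)]) for y in np.arange(.15,.75,.05)])
```

```text
0.1 [0.01, 0.0, 0.0, 0.0, 0.0, 0.0, 0.1, 0.1, 0.1, 0.1, 0.1, 0.1]
0.15 [0.0, 0.0, 0.01, 0.01, 0.0, 0.0, 0.1, 0.02, 0.02, 0.02, 0.2, 0.21]
0.2 [0.01, 0.0, 0.0, 0.0, 0.01, 0.0, 0.1, 0.35, 0.41, 0.02, 0.2, 0.22]
0.25 [0.0, 0.0, 0.0, 0.0, 0.0, 0.0, 0.1, 0.35, 0.44, 0.44, 0.35, 0.22]
0.3 [0.0, 0.0, 0.0, 0.0, 0.0, 0.0, 0.1, 0.02, 0.44, 0.44, 0.35, 0.22]
0.35 [0.0, 0.0, 0.09, 0.09, 0.0, 0.0, 0.1, 0.02, 0.02, 0.02, 0.2, 0.22]
0.4 [0.0, 0.0, 0.1, 0.09, 0.0, 0.0, 0.1, 0.02, 0.02, 0.02, 0.11, 0.11]
0.45 [0.0, 0.0, 0.05, 0.0, 0.0, 0.0, 0.1, 0.02, 0.02, 0.02, 0.02, 0.02]
0.5 [0.0, 0.05, 0.1, 0.0, 0.1, 0.04, 0.1, 0.1, 0.1, 0.1, 0.1, 0.1]
0.55 [0.0, 0.09, 0.1, 0.0, 0.1, 0.1, 0.1, 0.1, 0.1, 0.1, 0.1, 0.1]
0.6 [0.0, 0.01, 0.0, 0.0, 0.0, 0.04, 0.0, 0.0, 0.0, 0.01, 0.0, 0.0]
0.65 [0.0, 0.01, 0.0, 0.0, 0.0, 0.0, 0.0, 0.0, 0.0, 0.0, 0.0, 0.0]
```

>>> {"fn": "apply_moves", "kwargs": {
  "deltas": [
    [-0.05,-0.026,0,0,1],
    [-0.05,-0.026,0,0,1],
    [-0.05,-0.026,0,0,1],
    [-0.05,-0.026,0,0,1],
    [-0.05,-0.026,0,0,1],
    [-0.05,-0.026,0,0,1],
    [-0.05,-0.026,0,0,1],
    [-0.04,-0.024,0,0,1]
  ]
}}

```text
t: 2.2
tool_pos: [0.5279, 0.2316, 0.2326]
tool_rot: [0.599, 3.081, 0.006]
contact_force: [0.5, 0.3, -0.2]
opening: 0.0848
```

Run:
```python
from m import *
o=ctrl.get_obs();p=ctrl.get_image('wrist');save(p,'w1');X=deproj(p,o)
print(o['tool_pos'],o['q'])
print(bar(X,(.518,.237)));rim(X,(.538,.017))
for d in ctrl.spot_point(p,'strainer_grip'):print(d,onz(p,d['uv'],.081,o)[0])
```

```text
[0.52792741 0.23160151 0.23257031] [ 2.83547689e-01 -6.59924396e-02  1.72891866e+00  1.64860523e-03
  1.47419415e+00 -9.03111200e-01]
(1051, array([0.5191, 0.2356]), array([0.014, 0.057]), 'yaw', 2.73, 'zmed', np.float64(0.0926), 'zmax', np.float64(0.0948))
rim 4908 [0.5385 0.0162] 3.0256067898304873e-06 r 0.0413 0.065 z 0.0658
{-175: np.int64(72), -165: np.int64(75), -155: np.int64(86), -145: np.int64(81), -135: np.int64(83), -125: np.int64(83), -115: np.int64(84), -105: np.int64(86), -95: np.int64(85), -85: np.int64(78), -75: np.int64(84), -65: np.int64(75), -55: np.int64(5), -45: np.int64(0), -35: np.int64(0), -25: np.int64(0), -15: np.int64(0), -5: np.int64(70), 5: np.int64(66), 15: np.int64(68), 25: np.int64(63), 35: np.int64(69), 45: np.int64(69), 55: np.int64(73), 65: np.int64(70), 75: np.int64(74), 85: np.int64(80), 95: np.int64(77), 105: np.int64(76), 115: np.int64(74), 125: np.int64(4), 135: np.int64(0), 145: np.int64(0), 155: np.int64(0), 165: np.int64(0), 175: np.int64(80)}
{'uv': [469.6, 134.9], 'confidence': 0.8} [0.53422253 0.36867442 0.081     ]
{'uv': [315.5, 176.1], 'confidence': 0.69} [0.51842926 0.23447129 0.081     ]
{'uv': [154.7, 240.8], 'confidence': 0.62} [0.51917707 0.07238237 0.081     ]
```

View pics/w1.png

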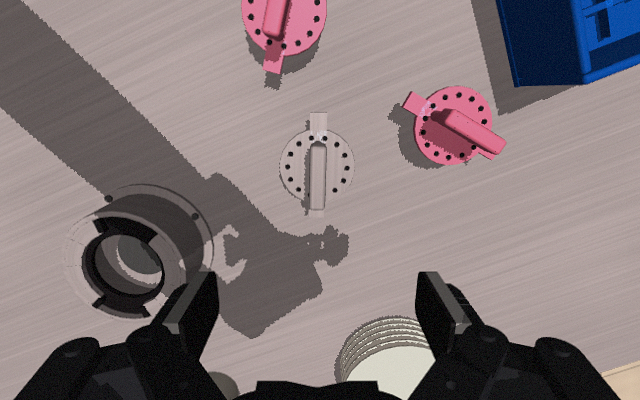

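>>> {"fn": "apply_moves", "kwargs": {
  "deltas": [
    [0.01,0,0,0.028,1],
    [0,0,0.03,0,1],
    [0,0,0.035,0,1],
    [0,0,0.035,0,1],
    [0,0,0.03,0,1],
    [0,0,0.02,0,1],
    [0,0,0.01,0,1],
    [0,0,0,0,1]
  ],
  "grip_force": 80
}}

```text
t: 3.3
tool_pos: [0.5189, 0.2387, 0.0699]
tool_rot: [0.648, 3.069, 0.01]
contact_force: [-1.1, 0.2, -0.6]
opening: 0.0855
```

>>> {"fn": "apply_moves", "kwargs": {
  "deltas": [
    [-0.001,-0.003,0.004,0,1],
    [0,0,0,0,-1],
    [0,0,0,0,-1],
    [0,0,0,0,-1],
    [0,0,0,0,-1],
    [0,0,0,0,-1],
    [0,0,0,0,-1],
    [0,0,0,0,-1]
  ],
  "grip_force": 80
}}

```text
t: 4.3
tool_pos: [0.5211, 0.2363, 0.0697]
tool_rot: [0.646, 3.063, 0.015]
contact_force: [-0.3, 0.2, -0.5]
opening: 0.0127
```

>>> {"fn": "apply_moves", "kwargs": {
  "deltas": [
    [0,0,-0.01,0,-1],
    [0,0,-0.02,0,-1],
    [0,0,-0.03,0,-1],
    [0,0,-0.03,0,-1],
    [0,0,-0.03,0,-1],
    [0,0,-0.02,0,-1],
    [0,0,0,0,-1],
    [0,0,0,0,-1]
  ]
}}

```text
t: 5.3
tool_pos: [0.5183, 0.235, 0.22]
tool_rot: [0.646, 3.061, 0.017]
contact_force: [-0.2, -0.2, -2.5]
opening: 0.0124
```

Run:
```python
from m import *
o=ctrl.get_obs();print(o['tool_pos'],o['tool_rot'],o['contact_force'],o['opening'])
p=ctrl.get_image('wrist');save(p,'w2')
p=ctrl.get_image('side');save(p,'s2')
a=cv2.imread('pics/s2.png')[60:220,180:400];b=cv2.resize(a,None,fx=3,fy=3);cv2.imwrite('pics/s2c.png',b)
```

```text
[0.51834501 0.23504699 0.21997614] [0.64583204 3.06126852 0.0166583 ] [-0.22639781 -0.16229832 -2.48581403] 0.012408111722411618
```

View pics/w2.png

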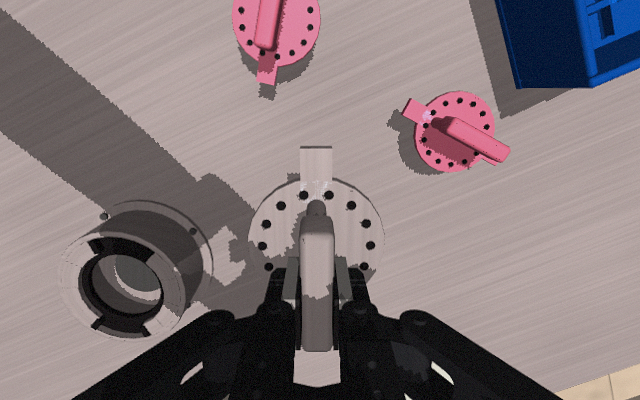

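View pics/s2c.png

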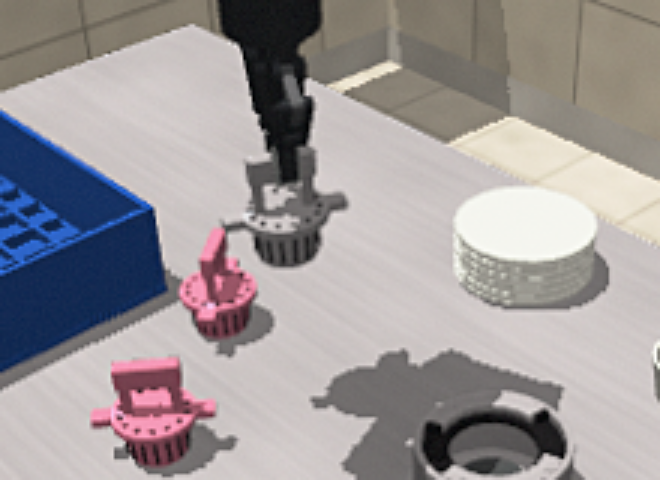

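```bash
cat > rel.py <<'E'
from m import *
def tool_pts(p,o):
    X=deproj(p,o);Rt=R.from_rotvec(o['tool_rot']).as_matrix()
    return (X-o['tool_pos'])@Rt
def edges(X,c):
    P=X[np.isfinite(X[...,0])]
    d=P[:,:2]-c;r=np.hypot(*d.T);th=np.degrees(np.arctan2(d[:,1],d[:,0]))
    m=(r>.0435)&(r<.05)&(P[:,2]>.0635)&(P[:,2]<.069)
    hs,_=np.histogram(th[m],bins=180,range=(-180,180))
    print('empty 2deg bins',[ -179+2*i for i in range(180) if hs[i]==0])
    from scipy.optimize import least_squares
    m=(r<.075)&(r>.056)&(P[:,2]>.0635)&(P[:,2]<.069);Q=P[m]
    # outer edge: max radius per 6deg sector
    out=[]
    for a in range(-180,180,6):
        s=Q[(th[m]>=a)&(th[m]<a+6)]
        if len(s)>4: out.append(s[np.argmax(np.hypot(*(s[:,:2]-c).T))])
    out=np.array(out)
    s=least_squares(lambda x:np.hypot(out[:,0]-x[0],out[:,1]-x[1])-x[2],[*c,.064],loss='soft_l1',f_scale=.001)
    print('outer',s.x.round(4),len(out))
E
python3 - <<'E'
from rel import *
o=ctrl.get_obs();p=ctrl.get_image('wrist');X=deproj(p,o)
rim(X,(.538,.017));edges(X,np.array([.5385,.0165]))
T=tool_pts(p,o)
for nm,zl,zh in [('bar',-.035,-.018),('brim',.02,.032)]:
    m=(T[...,2]>zl)&(T[...,2]<zh)&(abs(T[...,1])<.06)&(abs(T[...,0])<.07);Q=T[m]
    if nm=='bar': Q=Q[abs(Q[:,1])<.009]
    print(nm,len(Q),Q.min(0).round(4),Q.max(0).round(4),np.median(Q,0).round(4))
p=ctrl.get_image('scene');X=deproj(p);rim(X,(.538,.017));edges(X,np.array([.5385,.0165]))
p=ctrl.get_image('side');X=deproj(p);edges(X,np.array([.5385,.0165]))
E
```

```text
rim 5505 [0.5382 0.0161] 5.84383814419752e-06 r 0.0411 0.065 z 0.0657
{-175: np.int64(76), -165: np.int64(79), -155: np.int64(81), -145: np.int64(87), -135: np.int64(78), -125: np.int64(83), -115: np.int64(81), -105: np.int64(85), -95: np.int64(84), -85: np.int64(84), -75: np.int64(84), -65: np.int64(91), -55: np.int64(4), -45: np.int64(0), -35: np.int64(0), -25: np.int64(0), -15: np.int64(0), -5: np.int64(64), 5: np.int64(67), 15: np.int64(67), 25: np.int64(67), 35: np.int64(69), 45: np.int64(71), 55: np.int64(71), 65: np.int64(73), 75: np.int64(78), 85: np.int64(83), 95: np.int64(81), 105: np.int64(79), 115: np.int64(77), 125: np.int64(4), 135: np.int64(0), 145: np.int64(0), 155: np.int64(0), 165: np.int64(1), 175: np.int64(82)}
empty 2deg bins [-59, -57, -55, -53, -51, -49, -47, -45, -43, -41, -39, -37, -35, -33, -31, -29, -27, -25, -23, -21, -19, -17, -15, -13, 123, 125, 127, 129, 131, 133, 135, 137, 139, 141, 143, 145, 147, 149, 151, 153, 155, 157, 159, 161, 163, 165, 167, 169]
outer [0.5381 0.0163 0.0638] 60
bar 4449 [-0.0261 -0.009  -0.035 ] [ 0.0299  0.009  -0.018 ] [ 0.0083 
[... 890 characters left out ...]
63, -57, -55, -53, -51, -49, -47, -45, -43, -41, -39, -37, -35, -33, -31, -29, -27, -25, -23, -21, -19, -17, -15, -13, -11, -9, 5, 91, 103, 119, 123, 125, 127, 129, 131, 133, 135, 137, 139, 141, 143, 145, 147, 149, 151, 153, 155, 157, 159, 161, 163, 165, 167, 175]
outer [0.5392 0.0179 0.0631] 55
empty 2deg bins [-173, -139, -115, -101, -91, -83, -79, -73, -61, -59, -57, -55, -53, -51, -49, -47, -45, -43, -41, -39, -37, -35, -33, -31, -29, -27, -25, -23, -21, -19, -17, -15, -13, -11, -3, 3, 25, 31, 37, 43, 49, 55, 69, 73, 83, 95, 97, 101, 111, 117, 125, 127, 129, 131, 133, 135, 137, 139, 141, 143, 145, 147, 149, 151, 153, 155, 157, 159, 161, 163, 165, 167, 169]
outer [0.5356 0.0159 0.0635] 37
```

>>> {"fn": "apply_moves", "kwargs": {
  "deltas": [
    [0,0,0,0.1,-1],
    [0,0,0,0.095,-1],
    [-0.02,-0.025,0,0,-1],
    [-0.03,-0.035,0,0,-1],
    [-0.033,-0.037,0,0,-1],
    [-0.03,-0.035,0,0,-1],
    [-0.02,-0.025,0,0,-1],
    [-0.005,-0.005,0,0,-1]
  ]
}}

```text
t: 6.55
tool_pos: [0.535, 0.0175, 0.211]
tool_rot: [0.95, 2.993, 0.011]
contact_force: [-0.2, 1.1, -1.7]
opening: 0.0125
```

```bash
cat > st.py <<'E'
from rel import *
def st(z,yaw,tx=.002,H=(.5385,.017)):
    o=ctrl.get_obs();M=R.from_rotvec(o['tool_rot']).as_matrix();y=np.arctan2(M[1,0],M[0,0])
    tgt=np.array([*H,z])-np.array([np.cos(yaw),np.sin(yaw),0])*tx
    d=M.T@(tgt-o['tool_pos'])
    print('t',o['t'],'pos',o['tool_pos'].round(4),'yaw',y.round(4),'tilt',M[:2,2].round(4),'F',o['contact_force'].round(2),'M',o['wrist_torque'].round(2),'open',o['opening'])
    print('delta tool',d.round(4),'turn',round(y-yaw,4))
if __name__=='__main__':
    import sys;st(float(sys.argv[1]),float(sys.argv[2]))
E
python3 st.py 0.15 2.531
```

```text
t 6.55 pos [0.535  0.0175 0.211 ] yaw 2.527 tilt [0.0031 0.0063] F [-0.19  1.13 -1.73] M [-0.01 -0.    0.01] open 0.012517819835453005
delta tool [-0.0053  0.0012  0.061 ] turn -0.004
```

>>> {"fn": "apply_moves", "kwargs": {
  "deltas": [
    [-0.005,0.001,0.01,-0.004,-1],
    [0,0,0.02,0,-1],
    [0,0,0.02,0,-1],
    [0,0,0.01,0,-1],
    [0,0,0,0,-1],
    [0,0,0,0,-1],
    [0,0,0,0,-1],
    [0,0,0,0,-1]
  ]
}}

```text
t: 7.55
tool_pos: [0.5391, 0.0202, 0.145]
tool_rot: [-0.936, -2.996, -0.013]
contact_force: [0.3, 0.5, -1.6]
opening: 0.0125
```

```bash
python3 st.py 0.11 2.531
python3 - <<'E'
from rel import *
o=ctrl.get_obs();p=ctrl.get_image('wrist');save(p,'w3');X=deproj(p,o)
rim(X,(.538,.017));T=tool_pts(p,o)
m=(T[...,2]>.02)&(T[...,2]<.032)&(abs(T[...,1])<.06)&(abs(T[...,0])<.07);Q=T[m];print(Q.min(0),Q.max(0))
p=ctrl.get_image('scene');save(p,'s3')
X=deproj(p)
print(X[185:260:4,308].round(3)[:, 2])
cv2.imwrite('pics/s3c.png',cv2.resize(cv2.imread('pics/s3.png')[130:270,230:400],None,fx=4,fy=4))
E
```

```text
t 7.55 pos [0.5391 0.0202 0.145 ] yaw 2.5363 tilt [-0.0003  0.0085] F [ 0.26  0.51 -1.58] M [-0.04 -0.07 -0.01] open 0.012510051577485129
delta tool [-0.0035 -0.0032  0.035 ] turn 0.0053
rim 8369 [0.5387 0.0155] 7.1242117670054085e-09 r 0.0419 0.0641 z 0.0657
{-175: np.int64(191), -165: np.int64(181), -155: np.int64(178), -145: np.int64(177), -135: np.int64(174), -125: np.int64(164), -115: np.int64(144), -105: np.int64(83), -95: np.int64(24), -85: np.int64(0), -75: np.int64(0), -65: np.int64(0), -55: np.int64(0), -45: np.int64(0), -35: np.int64(0), -25: np.int64(0), -15: np.int64(0), -5: np.int64(0), 5: np.int64(0), 15: np.int64(0), 25: np.int64(0), 35: np.int64(0), 45: np.int64(14), 55: np.int64(73), 65: np.int64(129), 75: np.int64(175), 85: np.int64(178), 95: np.int64(182), 105: np.int64(186), 115: np.int64(172), 125: np.int64(12), 135: np.int64(0), 145: np.int64(0), 155: np.int64(0), 165: np.int64(0), 175: np.int64(159)}
[-0.02204982 -0.03728189  0.02005986] [0.05402113 0.03611024 0.03199203]
[ 0.213  0.193  0.17   0.156  0.116  0.12   0.118  0.12   0.09   0.019
  0.021  0.06   0.064  0.065  0.049  0.031  0.01   0.008 -0.002]
```

View pics/w3.png

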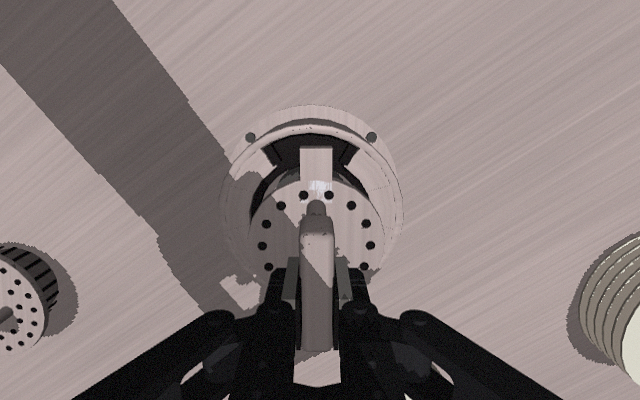

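View pics/s3c.png

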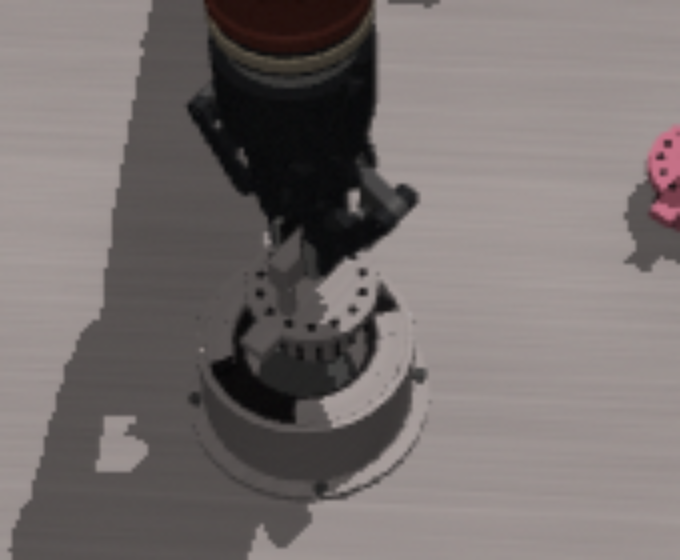

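>>> {"fn": "apply_moves", "kwargs": {
  "deltas": [
    [-0.003,-0.003,0,0.005,-1],
    [0,0,0.01,0,-1],
    [0,0,0.015,0,-1],
    [0,0,0.01,0,-1],
    [0,0,0,0,-1],
    [0,0,0,0,-1],
    [0,0,0,0,-1],
    [0,0,0,0,-1]
  ]
}}

```text
t: 8.65
tool_pos: [0.5397, 0.0158, 0.1071]
tool_rot: [-0.944, -2.993, -0.012]
contact_force: [-0.3, 0.2, -3.0]
opening: 0.0123
```

```bash
python3 st.py 0.095 2.531
```

```text
t 8.65 pos [0.5397 0.0158 0.1071] yaw 2.5304 tilt [-0.0009  0.0085] F [-0.32  0.23 -3.02] M [-0.04 -0.01 -0.01] open 0.012308414803016417
delta tool [-0.0004  0.0002  0.0121] turn -0.0006
```

>>> {"fn": "apply_moves", "kwargs": {
  "deltas": [
    [0,0,0.006,0,-1],
    [0,0,0.006,0,-1],
    [0,0,0.004,0,-1],
    [0,0,0.004,0,-1],
    [0,0,0.004,0,-1],
    [0,0,0.004,0,-1],
    [0,0,0,0,-1],
    [0,0,0,0,-1]
  ]
}}

```text
t: 9.65
tool_pos: [0.5432, 0.0156, 0.0833]
tool_rot: [0.943, 2.993, 0.013]
contact_force: [-0.9, -0.3, 0.5]
opening: 0.0123
```

```bash
python3 st.py 0.0787 2.531
```

```text
t 9.65 pos [0.5432 0.0156 0.0833] yaw 2.5309 tilt [0.0062 0.007 ] F [-0.94 -0.34  0.49] M [-0.06 -0.11 -0.04] open 0.012267346995807116
delta tool [ 0.0026 -0.0016  0.0046] turn -0.0001
```

>>> {"fn": "apply_moves", "kwargs": {
  "deltas": [
    [0.003,-0.002,0.002,0,-1],
    [0,0,0.004,0,-1],
    [0,0,0.004,0,-1],
    [0,0,0.004,0,-1],
    [0,0,0.004,0,-1],
    [0,0,0,0,-1],
    [0,0,0,0,-1],
    [0,0,0,0,-1]
  ]
}}

```text
t: 10.65
tool_pos: [0.5429, 0.0153, 0.0785]
tool_rot: [0.941, 2.989, 0.013]
contact_force: [0.7, 0.7, 2.8]
opening: 0.0122
```

```bash
python3 st.py 0.0787 2.531
```

```text
t 10.65 pos [0.5429 0.0153 0.0785] yaw 2.5316 tilt [0.0099 0.0058] F [0.66 0.71 2.76] M [-0.06 -0.12  0.01] open 0.012245548524707302
delta tool [ 0.0026 -0.0012 -0.0002] turn 0.0006
```

Run:
```python
from rel import *
o=ctrl.get_obs();p=ctrl.get_image('wrist');save(p,'w4');X=deproj(p,o);T=tool_pts(p,o)
rim(X,(.538,.017))
m=(abs(T[...,1])<.006)&(abs(T[...,0])<.033)&(T[...,2]<-.015)&(T[...,2]>-.04)
print('bar top world z',np.percentile(X[m][:,2],[20,50,80]),'tool x',T[m][:,0].min(),T[m][:,0].max())
m=(abs(T[...,1])<.006)&(T[...,0]>.042)&(T[...,0]<.052)
print('lug z',np.percentile(X[m][:,2],[10,50,90]))
for s in(-1,1):
  m=(T[...,1]*s>.022)&(T[...,1]*s<.032)&(T[...,0]>.005)&(T[...,0]<.015)
  print('brim side',s,np.percentile(X[m][:,2],[10,50,90]) if m.sum() else None)
```

```text
rim 17524 [0.541  0.0138] 0.016501719666851575 r 0.0237 0.067 z 0.0656
{-175: np.int64(298), -165: np.int64(284), -155: np.int64(298), -145: np.int64(308), -135: np.int64(311), -125: np.int64(315), -115: np.int64(325), -105: np.int64(332), -95: np.int64(331), -85: np.int64(307), -75: np.int64(5), -65: np.int64(0), -55: np.int64(0), -45: np.int64(0), -35: np.int64(0), -25: np.int64(0), -15: np.int64(0), -5: np.int64(0), 5: np.int64(0), 15: np.int64(194), 25: np.int64(327), 35: np.int64(310), 45: np.int64(321), 55: np.int64(311), 65: np.int64(301), 75: np.int64(299), 85: np.int64(289), 95: np.int64(281), 105: np.int64(288), 115: np.int64(175), 125: np.int64(0), 135: np.int64(52), 145: np.int64(59), 155: np.int64(7), 165: np.int64(0), 175: np.int64(163)}
bar top world z [0.100893   0.10152691 0.10209151] tool x -0.026357421997775077 0.029954826846819913
lug z [0.05107749 0.05183677 0.05265787]
brim side -1 [0.05179568 0.12923042 0.1359491 ]
brim side 1 [0.05187356 0.13027137 0.13736345]
```

View pics/w4.png

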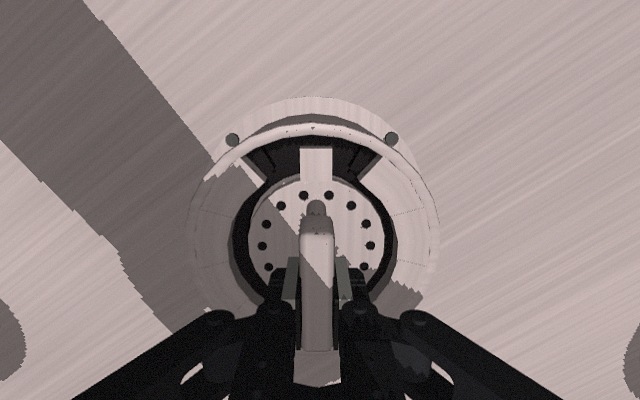

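>>> {"fn": "apply_moves", "kwargs": {
  "deltas": [
    [0.002,-0.001,0,0.08,-1],
    [0,0,0.0005,0.12,-1],
    [0,0,0.0005,0.12,-1],
    [0,0,0.0005,0.12,-1],
    [0,0,0.0005,0.12,-1],
    [0,0,0.0005,0.12,-1],
    [0,0,0.0005,0.12,-1],
    [0,0,0.0005,0,-1]
  ]
}}

```text
t: 11.7
tool_pos: [0.5407, 0.0136, 0.0785]
tool_rot: [2.061, 2.365, 0.006]
contact_force: [-1.0, 0.7, 5.1]
opening: 0.0125
```

```bash
python3 st.py 0.0787 1.397
```

```text
t 11.7 pos [0.5407 0.0136 0.0785] yaw 1.7077 tilt [0.006  0.0002] F [-0.99  0.66  5.08] M [-0.03  0.24 -0.04] open 0.012527337775927093
delta tool [ 0.0018 -0.0024 -0.0003] turn 0.3107
```

>>> {"fn": "apply_moves", "kwargs": {
  "deltas": [
    [0.001,-0.001,0,0.1,-1],
    [0,0,0.0003,0.1,-1],
    [0,0,0.0003,0.07,-1],
    [0,0,0.0003,0.05,-1],
    [0,0,0.0003,0.05,-1],
    [0,0,0,0.05,-1],
    [0,0,0,0,-1],
    [0,0,0,0,-1]
  ]
}}

```text
t: 12.7
tool_pos: [0.538, 0.014, 0.0786]
tool_rot: [2.505, 1.89, -0.006]
contact_force: [-0.6, 0.6, 2.2]
opening: 0.0126
```

```bash
python3 st.py 0.0787 1.397;python3 - <<'E'
from rel import *
o=ctrl.get_obs();p=ctrl.get_image('wrist');save(p,'w5');X=deproj(p,o);T=tool_pts(p,o)
m=(abs(T[...,1])<.006)&(abs(T[...,0])<.033)&(T[...,2]<-.015)&(T[...,2]>-.04);Q=T[m]
print('bar top world z',np.percentile(X[m][:,2],[20,50,80]),'tool x',T[m][:,0].min(),T[m][:,0].max())
E
```

```text
t 12.7 pos [0.538  0.014  0.0786] yaw 1.2925 tilt [-0.0009 -0.0051] F [-0.62  0.64  2.23] M [-0.04  0.08  1.69] open 0.012611694047266
delta tool [ 0.001  -0.0001 -0.0001] turn -0.1045
bar top world z [0.10093615 0.10157404 0.10214616] tool x -0.02561870603332346 0.030567172638810775
```

View pics/w5.png

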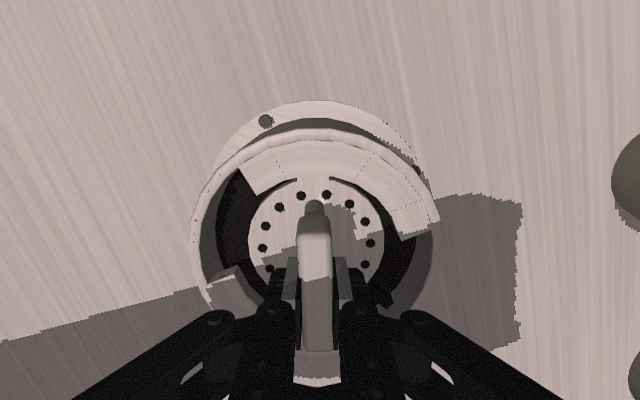

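>>> {"fn": "apply_moves", "kwargs": {
  "deltas": [
    [0,0,0,-0.02,-1],
    [0,0,0,0,-1],
    [0,0,0,0,-0.2],
    [0,0,0,0,-0.2],
    [0,0,0,0,-0.2],
    [0,0,0,0,-0.2],
    [0,0,0,0,-0.2],
    [0,0,0,0,-0.2]
  ]
}}

```text
t: 13.75
tool_pos: [0.5371, 0.0139, 0.077]
tool_rot: [2.497, 1.906, -0.006]
contact_force: [-0.2, -0.2, 0.3]
opening: 0.0338
```

```bash
python3 st.py 0.0787 1.397
```

```text
t 13.75 pos [0.5371 0.0139 0.077 ] yaw 1.3038 tilt [-0.003  -0.0023] F [-0.19 -0.2   0.3 ] M [ 0.01  0.01 -0.05] open 0.03377747859932518
delta tool [ 0.0014  0.0007 -0.0017] turn -0.0932
```

>>> {"fn": "apply_moves", "kwargs": {
  "deltas": [
    [0,0,-0.01,0,-0.2],
    [0,0,-0.025,0,-0.2],
    [0,0,-0.03,0,-0.2],
    [0,0,-0.03,0,-0.2],
    [0,0,-0.03,0,-0.2],
    [-0.04,0,-0.03,0,-0.2],
    [-0.05,0,0,0,-0.2],
    [0,0,0,0,-0.2]
  ]
}}

```text
t: 14.75
tool_pos: [0.5141, -0.0744, 0.2438]
tool_rot: [2.491, 1.905, -0.0]
contact_force: [-0.5, -0.1, -0.1]
opening: 0.0347
```

```bash
python3 st.py 0.0787 1.397;python3 - <<'E'
from rel import *
o=ctrl.get_obs();p=ctrl.get_image('wrist');save(p,'w6');X=deproj(p,o)
print(bar(X,(.538,.017),.096,.108));rim(X,(.538,.017))
p=ctrl.get_image('side');save(p,'s6');print(bar(deproj(p),(.538,.017),.096,.108))
p=ctrl.get_image('scene');print(bar(deproj(p),(.538,.017),.096,.108))
E
```

```text
t 14.75 pos [ 0.5141 -0.0744  0.2438] yaw 1.3056 tilt [ 0.0033 -0.0046] F [-0.49 -0.06 -0.06] M [ 0.    0.   -0.01] open 0.03465698360719795
delta tool [ 0.0932 -0.001   0.1647] turn -0.0914
(1346, array([0.5386, 0.0157]), array([0.056, 0.014]), 'yaw', 1.379, 'zmed', np.float64(0.1014), 'zmax', np.float64(0.1038))
rim 7389 [0.5386 0.0153] 3.9943022086014335e-07 r 0.0418 0.0645 z 0.0656
{-175: np.int64(112), -165: np.int64(105), -155: np.int64(103), -145: np.int64(108), -135: np.int64(100), -125: np.int64(103), -115: np.int64(102), -105: np.int64(103), -95: np.int64(102), -85: np.int64(101), -75: np.int64(105), -65: np.int64(39), -55: np.int64(0), -45: np.int64(0), -35: np.int64(0), -25: np.int64(0), -15: np.int64(0), -5: np.int64(25), 5: np.int64(121), 15: np.int64(123), 25: np.int64(128), 35: np.int64(134), 45: np.int64(132), 55: np.int64(137), 65: np.int64(131), 75: np.int64(136), 85: np.int64(137), 95: np.int64(132), 105: np.int64(133), 115: np.int64(48), 125: np.int64(0), 135: np.int64(0), 145: np.int64(0), 155: np.int64(0), 165: np.int64(0), 175: np.int64(33)}
(118, array([0.5364, 0.0165]), array([0.056, 0.015]), 'yaw', 1.399, 'zmed', np.float64(0.1013), 'zmax', np.float64(0.1049))
(148, array([0.5397, 0.0184]), array([0.055, 0.015]), 'yaw', 1.391, 'zmed', np.float64(0.1014), 'zmax', np.float64(0.1054))
```

View pics/w6.png

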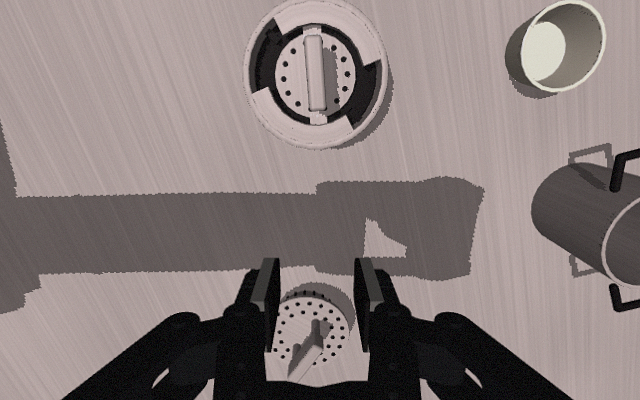

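View pics/s6.png

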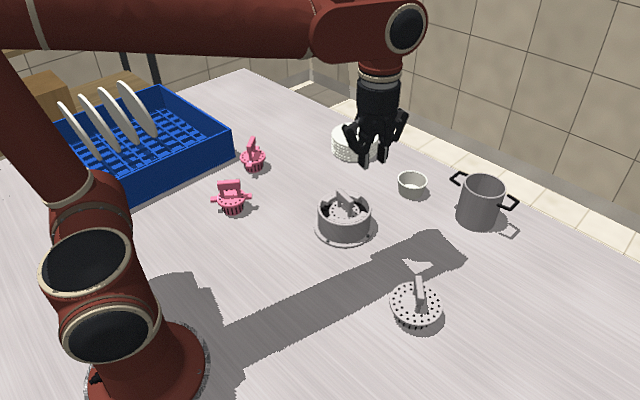

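The bar yaw is 1.39 rad, against 1.397 expected at the stop. The bar top is at z 0.1014, so the grip point is about 0.089 (home is 0.090). The axis is within about 1 mm, and the gripper is clear.

```bash
python3 -c "
from station import ctrl
print(ctrl.finish_job())"
```

```text
the job is handed in; nothing more can be done
None
```

The steel lugged strainer is in the housing, pushed home, turned clockwise to the stop and released. I handed the job in at about 15 s; the station gives no verdict.

- **Pushed home before turning:** with the strainer lowered into the two gaps, the lug top read 51.8 mm above the bench (52 mm when home).
- **Locked:** at the stop the wrist torque rose to about 1.7 N m. After release the bar yaw read 1.38–1.40 rad in the three cameras, against 1.397 expected for the 65° turn. The housing gaps also showed their full width again, so the ring's dogs had turned away.
- **Seated and released:** the bar top is at 101.4 mm, so its centre is at about 89.4 mm. The strainer is within about 1 mm of the housing axis, and the gripper is clear, with its tip 0.24 m above the bench.
- **Plain-brimmed strainer and pink look-alikes:** I never touched them, and the last pictures show them standing.

Three readings disagreed along the way:
- The tool drifted about 3 mm sideways while pushing down.
- At the stop the tool had turned about 0.1 rad further than the strainer, probably because the bar gave or slipped in the grip.
- The cameras differed by 2–3 mm on the housing centre.

None of these affected the final fit.

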